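# Pin the selector lever to its solenoid

### The job

Link the chrome selector lever to its solenoid again: swing the lever until the eye at its end lies in the fork of the solenoid plunger with the holes in line, then take the chrome-headed steel clevis pin from the wooden block and push it down through fork and eye until its head sits fully home on the fork. Leave the lever and pin linked, and the other parts on the bench where they are.

Things in the scene. Friction and masses are not known exactly. Their poses are not given: they have to be found in the camera images.
- drive: selector drive fixed to the bench: grey base plate 8 mm thick, x -85 to +50, y -70 to +115 mm; solenoid (dark laminated frame 64 x 70 x 60 mm, copper coil, top at z 68, near face at y 35 mm); post with the chrome lever. Origin on the bench top straight below the fork hole; y runs along the plunger from fork into solenoid; the lever's pivot is at x -55, y 0 mm
- plunger: bright steel plunger with forked end, 22 mm wide, z 27 to 49 mm above the bench, along the drive's y. Fork opens to -y: tip 10 mm before the hole, slot floor 13 mm past it; tines 6 mm thick, slot 10 mm high, a vertical 9.6 mm hole through both. Its return spring holds it at its outer stop (8 N starts it moving in, 12 mm travel). Origin on the hole axis, 38 mm above the bench
- fork_hole (a point): centre of the fork hole's upper mouth, on the flat top face of the upper tine, 49 mm above the bench. A spring ball in the lower tine (brass barrel on its +x side) presses sideways on the pin with 8 N as it passes and clicks into the pin's groove when it is home, so the pin does not drop in by its own weight: pushing it home takes some 2 to 6 N
- eye (a point): centre of the upper face of the lever's eye: flat ring 20 mm across, 6 mm thick, hole 9.6 mm, 41 mm above the bench, 55 mm from the pivot. In the slot it has 2 mm of room above and below. With the plunger at rest its nose meets the slot floor 3 mm past the point where the holes are in line; pushed further it drives the plunger in
- knob (a point): centre of the top of the black round knob on the lever's other end, 85 mm from the pivot, in one line eye - pivot - knob: upright cylinder 22 mm across, 30 mm tall, 52 to 82 mm above the bench, on a thin stem. A handle to swing the lever by (level, about the upright pivot)
- pivot (a point): pivot of the lever, top of its round cap, 49 mm above the bench; the lever (14 mm wide, 6 mm thick, 35 to 41 mm above the bench) turns about this vertical axis and stays where it is left (stiff: about 0.7 N at the knob)
- lever (a joint): angle of the lever, rad: 0 = holes of eye and fork in line with the plunger at rest (eye to +x of the drive, knob to -x); positive = eye swung out of the fork towards the drive's -y (clockwise from above), knob towards +y; starts at 0.4 to 0.8, range -0.25 to 0.95
- block: wooden block 50 x 150 x 32 mm fixed to the bench, long side along its y, origin at the centre of its underside; three vertical blind holes of 9.2 mm, 25 mm deep, at y = -45, 0, +45 mm, holding in any order the clevis pin, the brass spindle and the short black pin
- pin: clevis pin, bright steel, 30 g, upright in the block: shank 8 mm across, 31 mm long, below a flat chrome head 16 mm across, 10 mm high; foot tapered to 4.6 mm over its last 4 mm, groove 9 to 15 mm above the foot. Origin at the centre of its foot, z up to the head. In the block: foot 7 mm, underside of head 38 mm, top 48 mm above the bench (6 mm bare shank above the block)
- pin_seat (a point): centre of the underside of the pin's head, 31 mm above its foot; meets the fork's top face when the pin is home (foot then 18 mm above the bench)
- pin_top (a point): centre of the top of the pin's head, 41 mm above its foot
- spindle: bystander: tiny brass record spindle standing in the block, collar 16 mm across, thin pointed top, 55 mm long overall, top 62 mm above the bench; origin at its foot
- short_pin: bystander: short all-black pin in the block, head 12 mm across and 5 mm high resting on the block, shank 8 x 16 mm, too short for the fork; origin at its foot
- lens: bystander: orange glass dial lens, disc 60 mm across, 10 mm high, lying on the bench; origin at the centre of its underside
- resistor_a: bystander: grey ceramic power resistor like a cigar, 100 mm long along its x, 18 mm thick, with two upright brass tabs, top 30 mm; origin below its middle
- resistor_b: bystander: second resistor, the same as the first
- screwdriver: bystander: screwdriver lying on the bench, to the left (+y) of the drive

How it is judged:
On the way:
1. the lever's eye lies in the fork with the holes in line to 2.5 mm (horizontal distance between eye and fork_hole below 0.0025 m), for 0.2 s.
At the end, for the whole second after the job is handed in: the pin stands upright in the fork (tilt under 0.1 rad) with the underside of its head within 1.5 mm of the fork's top face and within 2.5 mm of the hole's axis, the eye's hole in line with the fork's to 2.5 mm (so the pin passes through it), pin released and at rest (z of pin_seat in the frame of fork_hole between -0.003 and 0.0015 m and horizontal distance between each of pin_seat, eye and fork_hole below 0.0025 m and angle between pin's own z axis and vertical below 0.1 rad and linear speed of pin below 0.02 m/s); the robot touches nothing.
It fails at once if another part in the block, the lens, a resistor or the screwdriver is moved more than 25 mm (distance of any of spindle, short_pin, lens, resistor_a, resistor_b, screwdriver from where it was at the start of the episode above 0.025 m).
It also fails if it takes over 72 s, if anything falls off the work surface, if the arm or the gripper's body presses on something with over 40 N, if the wrist force passes 120 N, or if a joint passes its speed limit or range.

### The arm

A 7-joint arm with a two-finger parallel gripper is mounted at the origin on the work surface. World frame = base frame: x ahead of the robot, y to its left, z up, the work surface at z = 0. Lengths are in m, angles in rad, forces in N, time in s.
With the tool pointing down it reaches from about 0.4 to 0.875 m from the base axis. Payload 19.3 kg.
Tool frame: the origin (TCP) lies at the very end of the fingers, on their centre line; the grasp point (between the pads) lies 19 mm behind it; z points along the fingers, y is the direction in which the jaws open and shut (so a half turn about z gives the same grasp; the last joint's range is limited). The gripper opens to 85 mm and grips with 20 to 120 N. Pads are 22 mm wide; open, the fingers measure 114 mm over their backs; the gripper's body (76 mm by 85 mm) begins 54 mm behind the grasp point. The pads swing forward as they close: fully open they stand 13 mm farther back than shut.
Start: joints at [1.234, 0.521, -0.036, 1.599, 0.021, 1.021, -0.113], TCP at [0.165, -0.603, 0.231] pointing down, gripper open.
Joint ranges: [-2.91, 2.91], [-0.3, 2.13], [-1.5, 1.42], [0.17, 2.43], [-1.26, 4.41], [0.16, 1.93], [-2.52, 2.52]. Speed limits (rad/s): [1.89, 1.89, 2.39, 2.39, 3.01, 3.01, 3.01].

### API

Orientations are given as [roll, pitch, yaw] about the fixed x, y, z axes, in that order (R = Rz(yaw) Ry(pitch) Rx(roll)).
In Python, from workcell import bot gives the robot as it stands.
- The arm moves only by the tool carry_out, never from a script. Its argument "targets" is a list of rows, each a list of 7 numbers: the shift along the tool's x, y, z in mm, then the turn, a rotation vector about the tool's x, y, z in units of 6 degrees (1.0 is 6 degrees), then the closure in counts, from 0 (fully open) to 255 (shut). A call has 1 to 5 rows; each row shifts and turns the commanded pose from where the row before left it, along the tool's axes as they then stand; what a row does not reach is not made up. A row lasts 1/12 s, in which the tool goes at most 41.7 mm and 7.16 degrees, less where a joint would pass 70% of its speed; a pose out of reach is approached as far as the arm can. A call is refused whole if a number of a shift passes 41.7 or a number of a turn 1, either way. A call with a gripper value outside its range is refused whole. The fingers move at their own pace and stop on an object; "force" is the grip in N (left out, the last holds). Time passes only in rows, so rows that do not move let the fingers close. It gives the time, the measured TCP pose, the force and the opening at its end, in the units of the state.
- bot.observe(): the state, without advancing time (a new reading comes with each control period).
- bot.grab_frame(name): name is "side" or "top"; returns a dict with "color" (480x640x3 uint8, red, green, blue), "z_map" (480x640 float32, m along the optical axis (not along the pixel's ray), 0 where there is no reading), "K" (3x3 intrinsics, pixels), "cam_to_world" (4x4, takes a point from camera to world coordinates). Camera axes: x right, y down, z forward; pixel columns grow to the right and rows downward; lengths in m; the calibration is good to about 2 mm. A picture is of the moment at which its call begins.
- bot.job_done(): hands the job in, once; it reports no verdict.
The state is a dict: "clock": time; "qpos": joint angles; "qd": joint speeds; "joint_efforts": joint torques, N m; "position": TCP position; "tool_rot": TCP orientation; "force": force on the tool from outside, world axes, zero at the start; "moment": the same for the moment, N m; "grip_width": finger opening in m.
Only numpy, scipy, OpenCV 4.12 (cv2) and the standard library are available. Lean on these libraries where they do the work, as an engineer would, in place of code of your own. Each camera call takes 0.05 s, during which the arm holds its last target. There are 200 camera calls.

## Working session

There is one attempt and no reset: what is moved stays moved. The work goes in short steps, Python scripts to look and compute and a tool call to move; the robot and the scene stay as the last step left them, time stands still between calls to the robot, and variables do not carry over. Pictures are saved under pics/ and viewed, about 8 in all and at most 12, crops included, and the job is handed in when it is done.

Besides the shell and the picture viewer there is one more tool, called after "Emit:" by a JSON object that holds its "fn" and its "kwargs". carry_out: Moves the arm, as the interface text tells. Its arguments: {"type":"object","properties":{"targets":{"type":"array","items":{"type":"array","items":{"type":"number"}}},"force":{"type":"number"}},"required":["targets"]}

```bash
mkdir -p pics; ls
cat > h.py <<'E'
import numpy as np, cv2
from workcell import bot
def grab(n):
    f=bot.grab_frame(n); np.savez('pics/%s.npz'%n,**f); return f
def ld(n): return dict(np.load('pics/%s.npz'%n))
def at_z(f,u,v,z):
    "pixel ray cut with height z"
    T=f['cam_to_world']; d=T[:3,:3]@np.linalg.inv(f['K'])@[u,v,1]; o=T[:3,3]
    return o+d*(z-o[2])/d[2]
def dep(f,u,v):
    z=f['z_map'][int(v),int(u)]; T=f['cam_to_world']
    return T[:3,:3]@(np.linalg.inv(f['K'])@[u,v,1]*z)+T[:3,3]
def proj(f,p):
    T=np.linalg.inv(f['cam_to_world']); q=f['K']@(T[:3,:3]@p+T[:3,3]); return q[:2]/q[2]
def save(name,im): cv2.imwrite('pics/%s.png'%name,im[...,::-1])
E
python3 - <<'E'
from h import *
for n in('top','side'):
    f=grab(n); save(n+'0',f['color']); print(n,f['K'][0,0],f['cam_to_world'].round(3).tolist())
s=bot.observe(); print(s)
E
```

```text
pics
top 517.2867479868344 [[-0.012, -0.984, 0.176, 0.367], [-1.0, 0.009, -0.018, 0.051], [0.016, -0.176, -0.984, 1.259], [0.0, 0.0, 0.0, 1.0]]
side 458.1917573898252 [[0.958, -0.213, 0.194, 0.397], [-0.288, -0.724, 0.627, -0.585], [0.007, -0.656, -0.755, 0.847], [0.0, 0.0, 0.0, 1.0]]
{'clock': 0.1, 'qpos': array([ 1.23378756,  0.52195072, -0.03631955,  1.5998981 ,  0.02116109,
        1.02111604, -0.11280068]), 'qd': array([-0.001187  , -0.00181271,  0.00140381, -0.00312752, -0.00077139,
       -0.00035385,  0.00241749]), 'joint_efforts': array([ 1.57801420e-03, -9.28502870e+01,  1.98305547e+00, -3.70538378e+01,
        1.80773763e-02,  5.39774963e-03,  7.67137658e-05]), 'position': array([ 0.16468482, -0.60262111,  0.23080461]), 'tool_rot': array([-3.14060428e+00,  3.91720918e-05,  2.66768988e-01]), 'force': array([0.01156878, 0.37146953, 0.49334142]), 'moment': array([ 0.03797987, -0.01556261, -0.0156434 ]), 'grip_width': 0.08535471115189179}
```

View pics/top0.png

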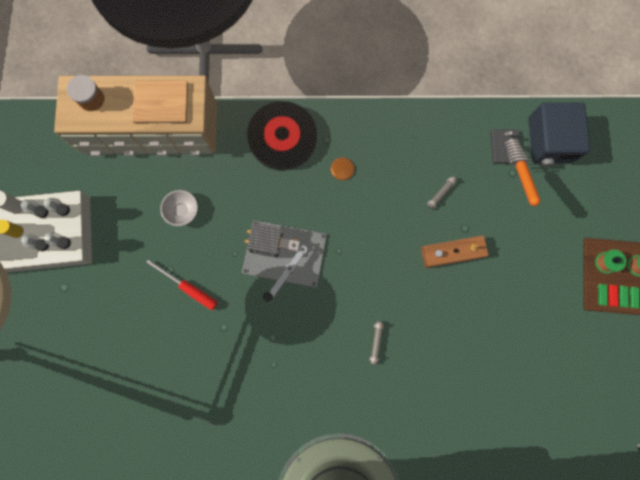

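View pics/side0.png

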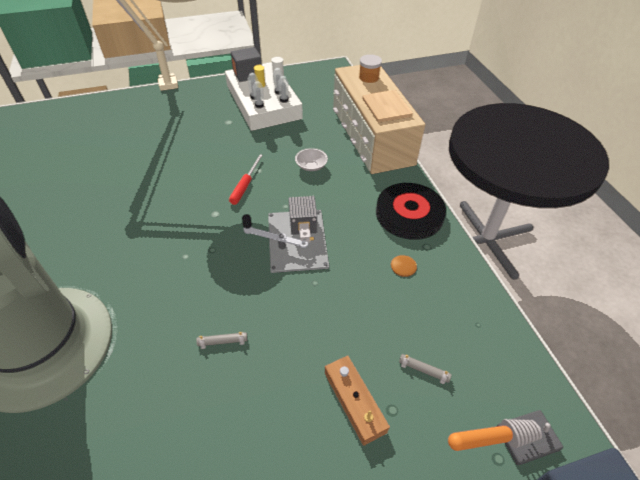

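The top view shows the drive at about (287,252), its knob at (268,296), the block at (455,251) and the chrome pin head at (439,253). The side view shows the drive at (300,240), its knob at (247,221) and the pin head at (344,371). Next I'll enlarge crops of these areas.

Run:
```python
from h import *
t,s=ld('top'),ld('side')
def crop(f,u,v,w,h,k): return cv2.resize(f['color'][v:v+h,u:u+w],None,fx=k,fy=k,interpolation=cv2.INTER_CUBIC)
a=crop(t,235,210,100,100,4);b=crop(s,235,185,100,100,4)
c=crop(t,415,215,80,40+10,5);d=crop(s,320,350,80,50,5)
save('crop1',np.vstack([np.hstack([a,b]),np.hstack([c,d])[:200]]))
for n,f,pts in(('top',t,[(268,296),(439,253),(473,247),(455,251)]),('side',s,[(247,218),(344,371),(369,414)])):
    for p in pts: print(n,p,dep(f,*p).round(4))
```

```text
top (268, 296) [0.458  0.1566 0.0827]
top (439, 253) [ 0.5583 -0.2455  0.0493]
top (473, 247) [ 0.5733 -0.3299  0.0418]
top (455, 251) [ 0.5652 -0.288   0.0346]
side (247, 218) [0.4591 0.1516 0.0824]
side (344, 371) [ 0.5577 -0.2494  0.0505]
side (369, 414) [ 0.5724 -0.3375  0.0553]
```

View pics/crop1.png

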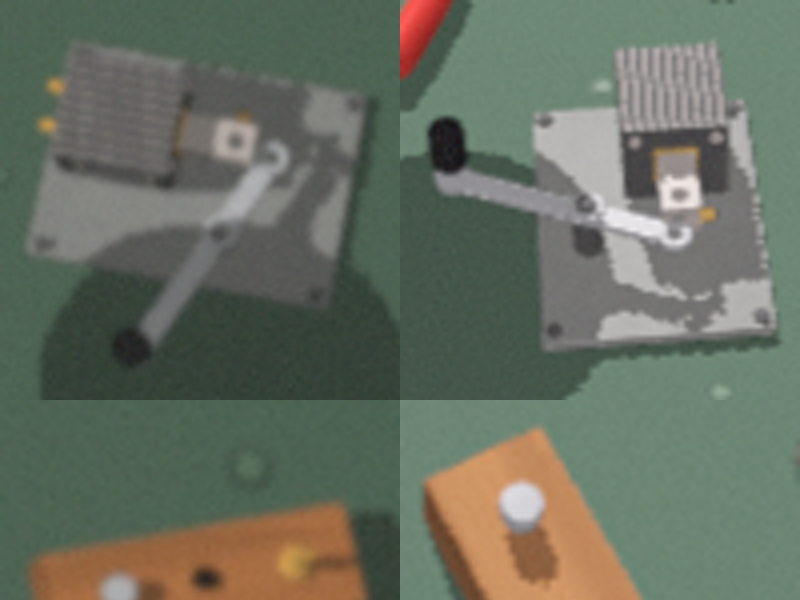

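In the crop (4x) I read fork hole, eye, pivot and knob at (235,140), (274,158), (219,232) and (131,345) in the top view. In the side half they are at (280,193), (276,234), (186,204) and (46,125). The pin head is at (119,185) in the top view and (122,104) in the side view, both at 5x.

Run:
```python
from h import *
from scipy.optimize import least_squares
t,s=ld('top'),ld('side')
q=lambda x,y,k,u,v:((x+.5)/k-.5+u,(y+.5)/k-.5+v)
T=lambda x,y:q(x,y,4,235,210); S=lambda x,y:q(x,y,4,235,185)
pts={'fork':(T(235,140),S(280,193),.049),'eye':(T(274,158),S(276,234),.041),'pivot':(T(219,232),S(186,204),.049),'knob':(T(131,345),S(46,125),.082),
'pin':(q(119,185,5,415,215),q(122,104,5,320,350),.048)}
W={}
for k,(a,b,z) in pts.items():
    A,B=at_z(t,*a,z),at_z(s,*b,z); W[k]=(A,B); print(k,A.round(4),B.round(4),'depth',dep(t,*a).round(4),dep(s,*b).round(4))
def model(p):
    x,y,w,l=p; R=lambda a:np.array([[np.cos(a),-np.sin(a)],[np.sin(a),np.cos(a)]])
    o=np.array([x,y]); pv=o+R(w)@[-.055,0]; d=R(w-l)@[1,0]
    return {'fork':o,'pivot':pv,'eye':pv+.055*d,'knob':pv-.085*d}
for sel in ([0],[1],[0,1]):
    r=least_squares(lambda p:np.concatenate([W[k][i][:2]-m for k,m in model(p).items() for i in sel]),[.57,.1,.9,.5])
    print(sel,r.x.round(4),'rms mm',1e3*np.sqrt((r.fun**2).mean()).round(5)); 
print({k:v.round(4) for k,v in model(r.x).items()})
```

```text
fork [0.5817 0.1003 0.049 ] [0.5812 0.099  0.049 ] depth [0.5844 0.101  0.0336] [0.5818 0.1015 0.0461]
eye [0.572  0.0774 0.041 ] [0.5722 0.0761 0.041 ] depth [0.5782 0.0783 0.004 ] [0.5736 0.0815 0.0344]
pivot [0.5267 0.1098 0.049 ] [0.5267 0.1062 0.049 ] depth [0.5268 0.1099 0.0486] [0.5272 0.109  0.0457]
knob [0.4583 0.1581 0.082 ] [0.4586 0.1592 0.082 ] depth [0.458  0.1577 0.0859] [0.4589 0.1632 0.0779]
pin [ 0.5619 -0.2445  0.048 ] [ 0.5586 -0.2472  0.048 ] depth [ 0.5619 -0.2446  0.0478] [ 0.5589 -0.2467  0.0467]
[0] [ 0.5815  0.1004 -0.1634  0.4533] rms mm 0.34
[1] [ 0.5814  0.099  -0.1633  0.4706] rms mm 0.8099999999999999
[0, 1] [ 0.5814  0.0997 -0.1634  0.462 ] rms mm 0.83
{'fork': array([0.5814, 0.0997]), 'pivot': array([0.5272, 0.1086]), 'eye': array([0.5718, 0.0764]), 'knob': array([0.4583, 0.1584])}
```

```bash
cat > plan.py <<'E'
import sys,json
from h import *
from scipy.spatial.transform import Rotation as R
# usage: plan.py grip step x,y,z,yaw ...   prints rounded rows from the present pose
g=float(sys.argv[1]); step=float(sys.argv[2])/1e3
s=bot.observe(); p=np.array(s['position']); r=R.from_euler('xyz',s['tool_rot'])
print('t',round(s['clock'],2),'pos',p.round(4),'rot',s['tool_rot'].round(3),'F',s['force'].round(1),'w',round(s['grip_width'],4)); rows=[]
for a in sys.argv[3:]:
    x,y,z,yaw=map(float,a.split(',')); q=np.array([x,y,z]); rq=R.from_euler('xyz',[np.pi,0,yaw])
    rv=(r.inv()*rq).as_rotvec(); n=max(1,int(np.ceil(max(np.linalg.norm(q-p)/step,np.linalg.norm(rv)/np.radians(5.9)))))
    p0,r0=p.copy(),r
    for i in range(n):
        pt=p0+(q-p0)*(i+1)/n; rt=r0*R.from_rotvec(rv*(i+1)/n)
        d=(r.inv().apply(pt-p)*1e3).round(1); w=((r.inv()*rt).as_rotvec()/np.radians(6)).round(2)
        rows.append([*(float(v) for v in d),*(float(v) for v in w),g]); p=p+r.apply(d/1e3); r=r*R.from_rotvec(w*np.radians(6))
for i in range(0,len(rows),5): print(json.dumps(rows[i:i+5]))
E
python3 plan.py 0 40 .45,-.42,.2,-.163 .52,-.05,.18,-.163 .4583,.1584,.13,-.163
```

```text
t 0.1 pos [ 0.1647 -0.6026  0.2308] rot [-3.141  0.     0.267] F [0.  0.4 0.5] w 0.0854
[[35.9, -11.2, 3.4, -0.0, 0.0, 0.46, 0.0], [35.4, -12.9, 3.5, -0.0, 0.0, 0.45, 0.0], [34.7, -14.6, 3.4, -0.0, 0.0, 0.46, 0.0], [33.9, -16.3, 3.4, -0.0, 0.0, 0.45, 0.0], [33.2, -17.8, 3.5, -0.0, 0.0, 0.46, 0.0]]
[[32.2, -19.4, 3.4, -0.01, 0.0, 0.46, 0.0], [31.3, -20.9, 3.4, 0.0, 0.0, 0.45, 0.0], [30.3, -22.4, 3.4, 0.0, 0.0, 0.46, 0.0], [29.2, -23.8, 3.4, 0.0, 0.0, 0.45, 0.0], [0.9, -37.6, 2.0, 0.0, 0.0, 0.0, 0.0]]
[[0.9, -37.7, 2.0, 0.0, 0.0, 0.0, 0.0], [0.9, -37.6, 2.0, 0.0, 0.0, 0.0, 0.0], [1.0, -37.7, 2.0, 0.0, 0.0, 0.0, 0.0], [0.9, -37.6, 2.0, 0.0, 0.0, 0.0, 0.0], [0.9, -37.7, 2.0, 0.0, 0.0, 0.0, 0.0]]
[[0.9, -37.6, 2.0, 0.0, 0.0, 0.0, 0.0], [0.9, -37.6, 2.0, 0.0, 0.0, 0.0, 0.0], [0.9, -37.7, 2.0, 0.0, 0.0, 0.0, 0.0], [0.9, -37.6, 2.0, 0.0, 0.0, 0.0, 0.0], [-15.8, -32.6, 8.3, 0.0, 0.0, 0.0, 0.0]]
[[-15.7, -32.6, 8.4, 0.0, 0.0, 0.0, 0.0], [-15.8, -32.7, 8.3, 0.0, 0.0, 0.0, 0.0], [-15.7, -32.6, 8.3, 0.0, 0.0, 0.0, 0.0], [-15.8, -32.6, 8.3, 0.0, 0.0, 0.0, 0.0], [-15.8, -32.6, 8.4, 0.0, 0.0, 0.0, 0.0]]
```

Emit:
{"fn": "carry_out", "kwargs": {"targets": [[36,-11,3.4,0,0,0.46,0],[35.4,-13,3.4,0,0,0.46,0],[34.7,-14.6,3.4,0,0,0.46,0],[34,-16.3,3.4,0,0,0.45,0],[33,-18,3.4,0,0,0.45,0]]}}

```text
clock: 0.52
position: [0.3245, -0.5001, 0.2139]
tool_rot: [-3.141, 0.0, 0.025]
force: [0.3, -1.1, 0.4]
grip_width: 0.085
```

Emit:
{"fn": "carry_out", "kwargs": {"targets": [[32,-19.4,3.4,0,0,0.46,0],[31.3,-21,3.4,0,0,0.45,0],[30.3,-22.4,3.4,0,0,0.46,0],[29,-24,3.4,0,0,0.45,0],[1,-37.6,2,0,0,0,0]]}}

```text
clock: 0.93
position: [0.4609, -0.3823, 0.1977]
tool_rot: [3.142, -0.001, -0.164]
force: [2.1, -0.5, -1.2]
grip_width: 0.0853
```

Emit:
{"fn": "carry_out", "kwargs": {"targets": [[1,-37.6,2,0,0,0,0],[1,-37.6,2,0,0,0,0],[1,-37.6,2,0,0,0,0],[1,-37.6,2,0,0,0,0],[1,-37.6,2,0,0,0,0]]}}

```text
clock: 1.35
position: [0.4921, -0.1965, 0.1885]
tool_rot: [-3.142, 0.0, -0.163]
force: [1.7, -0.4, 0.4]
grip_width: 0.0856
```

Emit:
{"fn": "carry_out", "kwargs": {"targets": [[1,-37.6,2,0,0,0,0],[1,-37.6,2,0,0,0,0],[1,-37.6,2,0,0,0,0],[1,-37.6,2,0,0,0,0],[-16,-32.6,8,0,0,0,0]]}}

```text
clock: 1.77
position: [0.5123, -0.0132, 0.1732]
tool_rot: [-3.141, -0.003, -0.162]
force: [1.3, 1.6, -0.3]
grip_width: 0.0853
```

Emit:
{"fn": "carry_out", "kwargs": {"targets": [[-16,-32.6,8,0,0,0,0],[-16,-32.6,8,0,0,0,0],[-16,-32.6,8,0,0,0,0],[-16,-32.6,8,0,0,0,0],[-16,-32.6,8,0,0,0,0]]}}

```text
clock: 2.18
position: [0.4566, 0.1595, 0.1323]
tool_rot: [3.142, 0.0, -0.163]
force: [1.0, 1.2, 0.2]
grip_width: 0.0853
```

Emit:
{"fn": "carry_out", "kwargs": {"targets": [[0,0,0,0,0,0,0],[0,0,0,0,0,0,0]]}}

```text
clock: 2.35
position: [0.4565, 0.1598, 0.1322]
tool_rot: [3.141, 0.001, -0.159]
force: [0.6, -0.9, -0.1]
grip_width: 0.0852
```

```bash
python3 plan.py 0 25 .4583,.1584,.13,-.163 .4583,.1584,.056,-.163; python3 -c "
from h import *
t=grab('top');s=grab('side');a=t['color'][210:330,220:340];b=s['color'][150:270,200:320]
save('k1',cv2.resize(np.hstack([a,b]),None,fx=3.3,fy=3.3,interpolation=2))"
```

```text
t 2.35 pos [0.4565 0.1598 0.1322] rot [ 3.141e+00  1.000e-03 -1.590e-01] F [ 0.6 -0.9 -0.1] w 0.0852
[[2.0, 1.1, 2.2, 0.0, 0.01, 0.04, 0.0], [-0.0, -0.0, 24.7, 0.0, 0.0, 0.0, 0.0], [-0.0, -0.0, 24.6, 0.0, 0.0, 0.0, 0.0], [-0.0, -0.0, 24.7, 0.0, 0.0, 0.0, 0.0]]
```

View pics/k1.png

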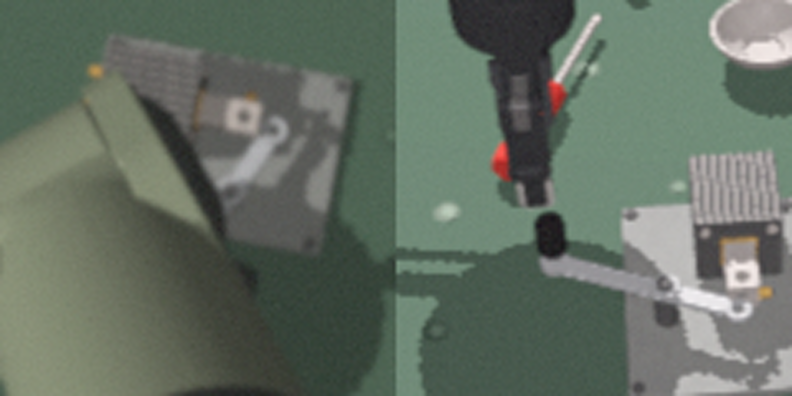

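The side view shows the open gripper straight above the black knob, at (550,235) in the crop, so it is aligned. I'll go down and grip the knob.

Emit:
{"fn": "carry_out", "kwargs": {"targets": [[2,1,2.2,0,0,0.04,0],[0,0,25,0,0,0,0],[0,0,25,0,0,0,0],[0,0,24,0,0,0,0],[0,0,0,0,0,0,200]], "force": 30}}

```text
clock: 2.87
position: [0.4581, 0.1548, 0.0534]
tool_rot: [3.139, 0.004, -0.169]
force: [-1.4, 0.4, 0.4]
grip_width: 0.0756
```

Emit:
{"fn": "carry_out", "kwargs": {"targets": [[0,0,0,0,0,0,255],[0,0,0,0,0,0,255],[0,0,0,0,0,0,255],[0,0,0,0,0,0,255],[0,0,0,0,0,0,255]]}}

```text
clock: 3.28
position: [0.4599, 0.1569, 0.0576]
tool_rot: [-3.141, -0.001, -0.167]
force: [-0.8, -1.3, 9.7]
grip_width: 0.0212
```

Emit:
{"fn": "carry_out", "kwargs": {"targets": [[0,0,0,0,0,0,255],[0,0,0,0,0,0,255],[0,0,0,0,0,0,255]]}}

```text
clock: 3.53
position: [0.46, 0.1569, 0.0575]
tool_rot: [-3.141, -0.002, -0.167]
force: [-1.6, -0.6, 10.7]
grip_width: 0.0209
```

```bash
python3 plan.py 255 10 .4483,.1410,.056,-.163 .4433,.1224,.056,-.163
```

```text
t 3.53 pos [0.46   0.1569 0.0575] rot [-3.141e+00 -2.000e-03 -1.670e-01] F [-1.6 -0.6 10.7] w 0.0209
[[-4.4, 8.8, 0.8, -0.0, -0.01, -0.02, 255.0], [-4.5, 8.8, 0.7, -0.01, -0.01, -0.02, 255.0], [-1.0, 9.6, 0.0, 0.0, 0.0, 0.0, 255.0], [-0.9, 9.6, 0.0, 0.0, 0.0, 0.0, 255.0]]
```

Emit:
{"fn": "carry_out", "kwargs": {"targets": [[-4.5,8.8,-1,0,0,0,255],[-4.5,8.8,-0.5,0,0,0,255],[-1,9.6,0,0,0,0,255],[-1,9.6,0,0,0,0,255],[0,0,0,0,0,0,255]]}}

```text
clock: 3.95
position: [0.4411, 0.1212, 0.0582]
tool_rot: [3.141, 0.002, -0.167]
force: [-5.8, 2.8, -2.5]
grip_width: 0.0208
```

Emit:
{"fn": "carry_out", "kwargs": {"targets": [[0,0,0,0,0,0,255],[0,0,0,0,0,0,255]]}}

```text
clock: 4.12
position: [0.4411, 0.1219, 0.0582]
tool_rot: [3.141, 0.002, -0.167]
force: [-6.8, 0.4, -0.1]
grip_width: 0.0209
```

```bash
python3 plan.py 255 10 .4433,.1224,.056,-.163; python3 -c "
from h import *
t=grab('top');s=grab('side');a=t['color'][225:275,255:325];b=s['color'][200:260,230:315]
a=cv2.resize(a,(400,286),interpolation=2);b=cv2.resize(b,(400,282),interpolation=2)
save('k2',np.hstack([a[:282],b]))"
```

```text
t 4.12 pos [0.4411 0.1219 0.0582] rot [ 3.141e+00  2.000e-03 -1.670e-01] F [-6.8  0.4 -0.1] w 0.0209
[[2.0, -0.9, 2.2, 0.01, 0.02, -0.04, 255.0]]
```

View pics/k2.png

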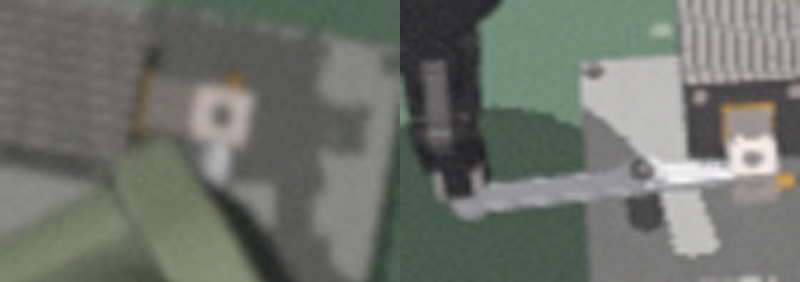

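Side view: the eye is in the fork slot, with the fork hole at (752,158), the pivot at (641,168) and the lever running into the slot. The computed lever angle is about -0.01 rad. I'll relieve the radial force, release and rise.

Emit:
{"fn": "carry_out", "kwargs": {"targets": [[2,0,0,0,0,0,255],[0,0,0,0,0,0,0],[0,0,0,0,0,0,0],[0,0,0,0,0,0,0],[0,0,0,0,0,0,0]]}}

```text
clock: 4.63
position: [0.4446, 0.1219, 0.0583]
tool_rot: [-3.141, -0.001, -0.167]
force: [0.4, -1.1, 0.2]
grip_width: 0.0683
```

Emit:
{"fn": "carry_out", "kwargs": {"targets": [[0,0,0,0,0,0,0],[0,0,-30,0,0,0,0],[0,0,-40,0,0,0,0],[0,0,-40,0,0,0,0],[0,0,0,0,0,0,0]]}}

```text
clock: 5.05
position: [0.4469, 0.1227, 0.1741]
tool_rot: [-3.137, -0.007, -0.167]
force: [0.9, 0.1, 0.7]
grip_width: 0.0855
```

```bash
python3 plan.py 0 40 .56,-.08,.17,.7 .560,-.246,.13,1.407
```

```text
t 5.05 pos [0.4469 0.1227 0.1741] rot [-3.137 -0.007 -0.167] F [0.9 0.1 0.7] w 0.0855
[[16.1, 20.1, 0.5, -0.0, -0.01, -0.92, 0.0], [14.2, 21.6, 0.5, -0.0, -0.01, -0.92, 0.0], [12.0, 22.8, 0.4, -0.0, -0.01, -0.92, 0.0], [9.7, 23.9, 0.5, -0.0, -0.01, -0.92, 0.0], [7.4, 24.7, 0.4, -0.0, -0.01, -0.92, 0.0]]
[[5.0, 25.3, 0.4, -0.01, -0.01, -0.92, 0.0], [2.5, 25.7, 0.5, 0.0, -0.0, -0.92, 0.0], [0.0, 25.8, 0.4, 0.0, -0.01, -0.92, 0.0], [-2.4, 25.7, 0.5, 0.0, -0.01, -0.92, 0.0], [-15.3, 18.1, 5.7, 0.0, -0.0, -0.96, 0.0]]
[[-17.0, 16.6, 5.7, 0.0, -0.0, -0.97, 0.0], [-18.6, 14.7, 5.7, 0.0, -0.0, -0.96, 0.0], [-20.0, 12.7, 5.7, 0.0, -0.0, -0.97, 0.0], [-21.2, 10.7, 5.7, 0.0, -0.0, -0.96, 0.0], [-22.1, 8.5, 5.8, 0.0, -0.0, -0.97, 0.0]]
[[-22.9, 6.2, 5.7, 0.0, -0.0, -0.96, 0.0]]
```

Emit:
{"fn": "carry_out", "kwargs": {"targets": [[16,20,0.5,0,-0.01,-0.92,0],[14,21.6,0.5,0,-0.01,-0.92,0],[12,23,0.5,0,-0.01,-0.92,0],[9.7,24,0.5,0,-0.01,-0.92,0],[7.4,24.7,0.4,0,-0.01,-0.92,0]]}}

```text
clock: 5.47
position: [0.5074, 0.008, 0.1655]
tool_rot: [-3.14, 0.005, 0.32]
force: [-0.1, 1.3, -0.3]
grip_width: 0.0854
```

Emit:
{"fn": "carry_out", "kwargs": {"targets": [[5,25.3,0.4,0,-0.01,-0.92,0],[2.5,25.7,0.5,0,0,-0.92,0],[0,25.8,0.4,0,0,-0.92,0],[-2.4,25.7,0.5,0,0,-0.92,0],[-15.3,18,5.7,0,0,-0.96,0]]}}

```text
clock: 5.88
position: [0.5593, -0.1056, 0.1583]
tool_rot: [-3.139, 0.003, 0.806]
force: [0.2, 0.0, -0.3]
grip_width: 0.0852
```

Emit:
{"fn": "carry_out", "kwargs": {"targets": [[-17,16.6,5.7,0,0,-0.97,0],[-18.6,14.7,5.7,0,0,-0.96,0],[-20,12.7,5.7,0,0,-0.97,0],[-21.2,10.7,5.7,0,0,-0.96,0],[-22,8.5,5.7,0,0,-0.97,0]]}}

```text
clock: 6.3
position: [0.5569, -0.2244, 0.129]
tool_rot: [-3.136, 0.002, 1.311]
force: [0.1, 0.2, 0.4]
grip_width: 0.0854
```

Emit:
{"fn": "carry_out", "kwargs": {"targets": [[-23,6.2,5.7,0,0,-0.96,0],[0,0,0,0,0,0,0],[0,0,0,0,0,0,0]]}}

```text
clock: 6.55
position: [0.5563, -0.2483, 0.123]
tool_rot: [-3.135, 0.002, 1.404]
force: [-0.4, 1.5, 0.2]
grip_width: 0.0853
```

```bash
python3 plan.py 0 30 .560,-.246,.13,1.407  .560,-.246,.04,1.407; python3 -c "
from h import *
t=grab('top');s=grab('side');a=t['color'][225:285,255:335];b=s['color'][200:260,235:315];c=s['color'][310:430,280:400]
a,b=[cv2.resize(x,(400,300),interpolation=2) for x in(a,b)];c=cv2.resize(c,(400,400),interpolation=2)[:300]
save('k3',np.vstack([np.hstack([a,b]),np.hstack([c,c*0])]))"
```

```text
t 6.55 pos [ 0.5563 -0.2483  0.123 ] rot [-3.135e+00  2.000e-03  1.404e+00] F [-0.4  1.5  0.2] w 0.0853
[[2.9, 3.2, -7.0, -0.06, 0.02, -0.03, 0.0], [-0.0, 0.0, 30.0, -0.0, -0.0, 0.0, 0.0], [-0.0, 0.0, 30.0, -0.0, -0.0, 0.0, 0.0], [-0.0, 0.0, 30.0, -0.0, -0.0, 0.0, 0.0]]
```

View pics/k3.png

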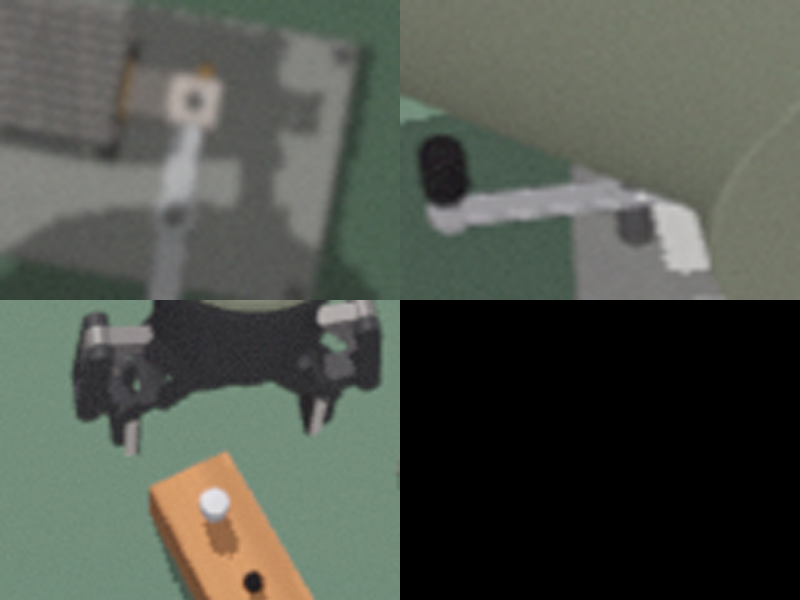

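The lever holds: in the top crop the fork hole is at (194,101), the pivot at (176,213), and the lever points at the hole. The gripper straddles the pin head at (214,503). I'll descend and grip the head.

Emit:
{"fn": "carry_out", "kwargs": {"targets": [[2.7,2.5,0,-0.06,0.02,-0.03,0],[0,0,28,0,0,0,0],[0,0,28,0,0,0,0],[0,0,27,0,0,0,0],[0,0,0,0,0,0,0]], "force": 50}}

```text
clock: 7.07
position: [0.5581, -0.2425, 0.0367]
tool_rot: [-3.137, -0.002, 1.412]
force: [-0.9, 0.6, -0.5]
grip_width: 0.0853
```

```bash
python3 plan.py 0 30 .5593,-.246,.040,1.407
```

```text
t 7.07 pos [ 0.5581 -0.2425  0.0367] rot [-3.137e+00 -2.000e-03  1.412e+00] F [-0.9  0.6 -0.5] w 0.0853
[[-3.2, 1.7, -3.3, -0.05, -0.02, 0.04, 0.0]]
```

Emit:
{"fn": "carry_out", "kwargs": {"targets": [[-3.2,1.7,-3.3,-0.05,-0.02,0,0],[0,0,0,0,0,0,0],[0,0,0,0,0,0,0]]}}

```text
clock: 7.32
position: [0.5623, -0.2484, 0.0461]
tool_rot: [3.133, 0.002, 1.41]
force: [0.5, 0.6, -0.5]
grip_width: 0.0856
```

```bash
python3 plan.py 0 30 .5593,-.246,.040,1.407
```

```text
t 7.32 pos [ 0.5623 -0.2484  0.0461] rot [3.133e+00 2.000e-03 1.410e+00] F [ 0.5  0.6 -0.5] w 0.0856
[[1.9, -3.4, 6.1, 0.08, 0.02, 0.03, 0.0]]
```

Emit:
{"fn": "carry_out", "kwargs": {"targets": [[0,0,0,0,0,0,0],[0,0,0,0,0,0,0],[0,0,0,0,0,0,0]]}}

```text
clock: 7.57
position: [0.5614, -0.2482, 0.0446]
tool_rot: [3.135, 0.002, 1.41]
force: [-0.4, 0.5, -0.2]
grip_width: 0.0856
```

```bash
python3 plan.py 0 30 .5593,-.246,.040,1.407
```

```text
t 7.57 pos [ 0.5614 -0.2482  0.0446] rot [3.135e+00 2.000e-03 1.410e+00] F [-0.4  0.5 -0.2] w 0.0856
[[1.8, -2.4, 4.6, 0.06, 0.02, 0.03, 0.0]]
```

Emit:
{"fn": "carry_out", "kwargs": {"targets": [[1.8,-2,4.2,0.06,0,0,0],[0,0,0,0,0,0,0],[0,0,0,0,0,0,0],[0,0,0,0,0,0,0],[0,0,0,0,0,0,0]]}}

```text
clock: 7.98
position: [0.5595, -0.2459, 0.0397]
tool_rot: [-3.141, 0.002, 1.41]
force: [0.1, 0.6, 0.3]
grip_width: 0.0851
```

```bash
python3 plan.py 0 30 .5593,-.246,.040,1.407
```

```text
t 7.98 pos [ 0.5595 -0.2459  0.0397] rot [-3.141e+00  2.000e-03  1.410e+00] F [0.1 0.6 0.3] w 0.0851
[[-0.1, -0.2, -0.3, -0.01, 0.02, 0.03, 0.0]]
```

Emit:
{"fn": "carry_out", "kwargs": {"targets": [[0,0,0,0,0,0,150],[0,0,0,0,0,0,200],[0,0,0,0,0,0,255],[0,0,0,0,0,0,255],[0,0,0,0,0,0,255]]}}

```text
clock: 8.4
position: [0.5594, -0.246, 0.0397]
tool_rot: [-3.141, 0.002, 1.41]
force: [0.3, 0.6, 0.7]
grip_width: 0.0254
```

Emit:
{"fn": "carry_out", "kwargs": {"targets": [[0,0,0,0,0,0,255],[0,0,0,0,0,0,255],[0,0,0,0,0,0,255],[0,0,0,0,0,0,255]]}}

```text
clock: 8.73
position: [0.5595, -0.246, 0.0398]
tool_rot: [-3.141, 0.002, 1.41]
force: [-0.6, 0.9, 2.9]
grip_width: 0.0128
```

The opening of 12.8 mm is less than the 16 mm head, so I'll lift slowly and look.

Emit:
{"fn": "carry_out", "kwargs": {"targets": [[0,0,-10,0,0,0,255],[0,0,-15,0,0,0,255],[0,0,-15,0,0,0,255],[0,0,-15,0,0,0,255],[0,0,0,0,0,0,255]]}}

```text
clock: 9.15
position: [0.5608, -0.2463, 0.098]
tool_rot: [3.139, 0.002, 1.41]
force: [-0.0, -0.3, 0.6]
grip_width: 0.0123
```

Emit:
{"fn": "carry_out", "kwargs": {"targets": [[0,0,0,0,0,0,255],[0,0,0,0,0,0,255],[0,0,0,0,0,0,255]]}}

```text
clock: 9.4
position: [0.5591, -0.2457, 0.0941]
tool_rot: [-3.14, 0.001, 1.41]
force: [0.4, 0.8, -1.3]
grip_width: 0.0131
```

```bash
python3 -c "
from h import *
s=grab('side');o=bot.observe();print(o['position'],o['tool_rot'],o['grip_width'],proj(s,o['position']))
b=s['color'][305:405,290:400]
save('k4',cv2.resize(b,(660,600),interpolation=2))"
```

```text
[ 0.55914884 -0.2456966   0.09409549] [-3.13984348e+00  1.43375172e-03  1.41037794e+00] 0.012886375860435827 [345.37893765 358.17660111]
```

View pics/k4.png

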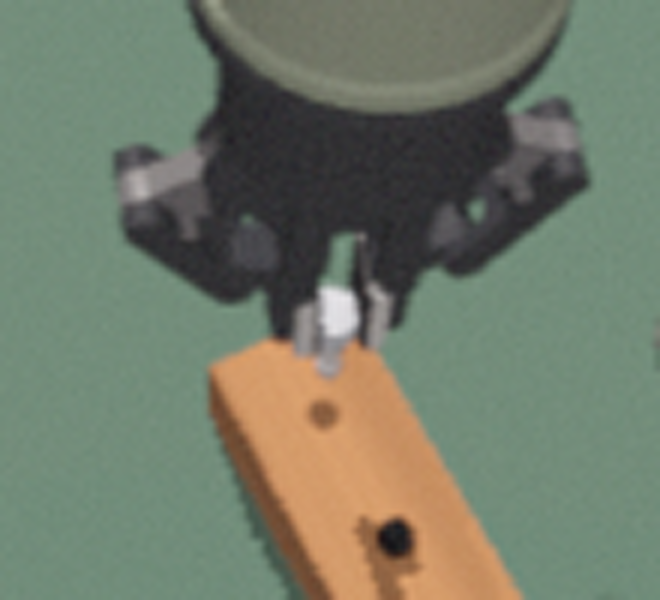

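The picture shows the pin held in the pads, with its head at (338,310), its shank down to (328,372), and its block hole empty. I'll check for tilt against the projected upright pin.

```bash
python3 -c "
from h import *
s=ld('side');t=grab('top')
p=np.array([.5591,-.2457,.0941])
for dz in(.008,.003,-.002,-.033): print(dz,((proj(s,p+[0,0,dz])-[290,305]+.5)*6-.5).round(0))
b=s['color'][350:372,336:356]
b=cv2.resize(b,(400,440),interpolation=0)
for dz in(.008,-.002,-.033):
  q=((proj(s,p+[0,0,dz])-[336,350]+.5)*20).astype(int); cv2.circle(b,tuple(int(v) for v in q),4,(255,0,0),-1)
z=s['z_map'][350:372,336:356]
save('k5',b)
for r in range(350,372,2): print(r,[dep(s,u,r)[2].round(3) for u in range(340,351)])
"
```

```text
0.008 [336. 309.]
0.003 [335. 317.]
-0.002 [334. 325.]
-0.033 [329. 371.]
350 [np.float64(0.161), np.float64(0.161), np.float64(0.161), np.float64(0.162), np.float64(0.16), np.float64(0.003), np.float64(-0.002), np.float64(-0.004), np.float64(-0.0), np.float64(0.112), np.float64(0.126)]
352 [np.float64(0.145), np.float64(0.145), np.float64(0.144), np.float64(0.146), np.float64(-0.001), np.float64(-0.002), np.float64(-0.0), np.float64(0.001), np.float64(0.099), np.float64(0.111), np.float64(0.12)]
354 [np.float64(0.14), np.float64(0.143), np.float64(0.138), np.float64(0.138), np.float64(0.102), np.float64(0.102), np.float64(0.102), np.float64(0.101), np.float64(0.099), np.float64(0.105), np.float64(0.116)]
356 [np.float64(0.129), np.float64(0.128), np.float64(0.127), np.float64(0.128), np.float64(0.101), np.float64(0.1), np.float64(0.102), np.float64(0.103), np.float64(0.101), np.float64(0.101), np.float64(0.113)]
358 [np.float64(0.12), np.float64(0.121), np.float64(0.12), np.float64(0.122), np.float64(0.1), np.float64(0.099), np.float64(0.1), np.float64(0.101), np.float64(0.104), np.
[... 606 characters left out ...]
0.032), np.float64(0.03), np.float64(0.031), np.float64(0.032)]
366 [np.float64(0.032), np.float64(0.031), np.float64(0.03), np.float64(0.07), np.float64(0.072), np.float64(0.069), np.float64(0.067), np.float64(0.032), np.float64(0.033), np.float64(0.033), np.float64(0.031)]
368 [np.float64(0.03), np.float64(0.032), np.float64(0.029), np.float64(0.031), np.float64(0.031), np.float64(0.032), np.float64(0.034), np.float64(0.033), np.float64(0.033), np.float64(0.033), np.float64(0.031)]
370 [np.float64(0.034), np.float64(0.031), np.float64(0.031), np.float64(0.034), np.float64(0.03), np.float64(0.03), np.float64(0.033), np.float64(0.031), np.float64(0.032), np.float64(0.032), np.float64(0.029)]
```

View pics/k5.png

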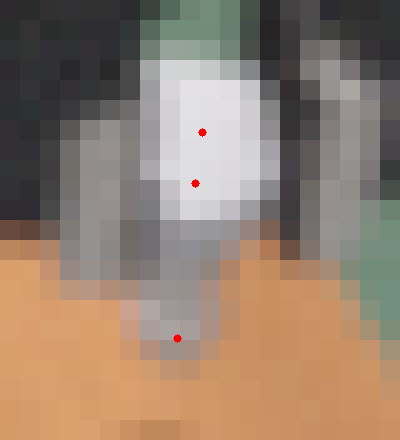

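The pin stands upright and within about 1 mm of the predicted axis (red dots). Next I carry it over to the fork.

```bash
python3 plan.py 255 32 .5615,-.20,.135,1.407 .5805,.08,.125,1.407 .581,.0995,.095,1.407
```

```text
t 9.5 pos [ 0.5592 -0.2457  0.0941] rot [-3.14e+00  1.00e-03  1.41e+00] F [-0.2 -0.1 -0.8] w 0.0127
[[22.7, -2.6, -20.5, -0.01, 0.01, 0.02, 255.0], [22.7, -2.5, -20.4, -0.01, 0.0, 0.01, 255.0], [31.0, -3.0, 1.1, 0.0, 0.0, 0.0, 255.0], [31.1, -3.0, 1.1, 0.0, 0.0, 0.0, 255.0], [31.0, -3.0, 1.1, 0.0, 0.0, 0.0, 255.0]]
[[31.1, -2.9, 1.1, 0.0, 0.0, 0.0, 255.0], [31.0, -3.0, 1.1, 0.0, 0.0, 0.0, 255.0], [31.1, -3.0, 1.1, 0.0, 0.0, 0.0, 255.0], [31.0, -3.0, 1.1, 0.0, 0.0, 0.0, 255.0], [31.0, -3.0, 1.1, 0.0, 0.0, 0.0, 255.0]]
[[31.1, -3.0, 1.1, 0.0, 0.0, 0.0, 255.0], [9.7, -1.3, 15.0, 0.0, 0.0, 0.0, 255.0], [9.6, -1.4, 14.9, 0.0, 0.0, 0.0, 255.0]]
```

Emit:
{"fn": "carry_out", "kwargs": {"targets": [[22.7,-2.5,-20.5,-0.01,0.01,0.02,255],[22.7,-2.5,-20.5,0,0,0,255],[31,-3,1,0,0,0,255],[31,-3,1,0,0,0,255],[31,-3,1,0,0,0,255]]}}

```text
clock: 9.92
position: [0.5679, -0.1058, 0.1326]
tool_rot: [3.141, 0.001, 1.408]
force: [0.8, -0.1, -1.0]
grip_width: 0.0126
```

Emit:
{"fn": "carry_out", "kwargs": {"targets": [[31,-3,1,0,0,0,255],[31,-3,1,0,0,0,255],[31,-3,1,0,0,0,255],[31,-3,1,0,0,0,255],[31,-3,1,0,0,0,255]]}}

```text
clock: 10.33
position: [0.5781, 0.0499, 0.1271]
tool_rot: [-3.141, 0.001, 1.408]
force: [1.1, -0.3, -0.4]
grip_width: 0.0129
```

Emit:
{"fn": "carry_out", "kwargs": {"targets": [[31,-3,1,0,0,0,255],[10,-1.3,10,0,0,0,255],[9,-1.3,10,0,0,0,255],[0,0,5,0,0,0,255],[0,0,0,0,0,0,255]]}}

```text
clock: 10.75
position: [0.5801, 0.0976, 0.0997]
tool_rot: [-3.14, 0.002, 1.408]
force: [-0.5, -0.1, -0.4]
grip_width: 0.0127
```

Emit:
{"fn": "carry_out", "kwargs": {"targets": [[0,0,0,0,0,0,255],[0,0,0,0,0,0,255],[0,0,0,0,0,0,255],[0,0,0,0,0,0,255],[0,0,0,0,0,0,255]]}}

```text
clock: 11.17
position: [0.5811, 0.0982, 0.1017]
tool_rot: [3.141, 0.001, 1.408]
force: [-0.1, -0.7, -0.0]
grip_width: 0.0125
```

```bash
python3 plan.py 255 15 .581,.0995,.092,1.407; python3 -c "
from h import *
s=grab('side');o=bot.observe();p=o['position']
k=12;u0,v0=280,210
b=cv2.resize(s['color'][v0:v0+44,u0:u0+44],None,fx=k,fy=k,interpolation=2)
for q,c in((p+[0,0,.008],(255,0,0)),(p+[0,0,-.033],(255,0,0)),([.5812,.099,.049],(0,255,0))):
  w=((proj(s,np.array(q))-[u0,v0]+.5)*k-.5).round().astype(int); print(w); cv2.circle(b,tuple(int(v) for v in w),3,c,-1)
save('k6',b)
"
```

```text
t 11.17 pos [0.5811 0.0982 0.1017] rot [3.141e+00 1.000e-03 1.408e+00] F [-0.1 -0.7 -0. ] w 0.0125
[[1.3, -0.3, 9.7, 0.01, 0.01, 0.01, 255.0]]
[298  66]
[300 214]
[301 280]
```

View pics/k6.png

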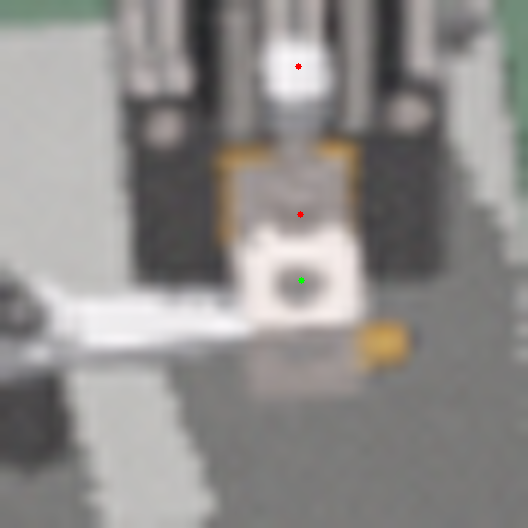

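The side crop shows the pin head at (298,68), on its predicted spot, and the fork hole at (299,285). The eye looks in line. I'll descend gently.

Emit:
{"fn": "carry_out", "kwargs": {"targets": [[0.7,-0.2,8,0.01,0,0,255],[0,0,6,0,0,0,255],[0,0,3,0,0,0,255],[0,0,0,0,0,0,255],[0,0,0,0,0,0,255]]}}

```text
clock: 11.63
position: [0.5806, 0.0994, 0.0841]
tool_rot: [-3.14, 0.001, 1.408]
force: [-0.9, 0.0, -0.8]
grip_width: 0.0126
```

Emit:
{"fn": "carry_out", "kwargs": {"targets": [[0,0,2,0,0,0,255],[0,0,2,0,0,0,255],[0,0,0,0,0,0,255],[0,0,0,0,0,0,255],[0,0,0,0,0,0,255]]}}

```text
clock: 12.05
position: [0.5809, 0.0993, 0.0805]
tool_rot: [-3.141, 0.001, 1.408]
force: [0.1, -0.6, 0.0]
grip_width: 0.0126
```

Emit:
{"fn": "carry_out", "kwargs": {"targets": [[0,0,2,0,0,0,255],[0,0,2,0,0,0,255],[0,0,0,0,0,0,255],[0,0,0,0,0,0,255]]}}

```text
clock: 12.38
position: [0.5808, 0.0993, 0.0763]
tool_rot: [-3.141, 0.001, 1.408]
force: [0.1, -0.4, -0.3]
grip_width: 0.0127
```

Emit:
{"fn": "carry_out", "kwargs": {"targets": [[0,0,2,0,0,0,255],[0,0,2,0,0,0,255],[0,0,0,0,0,0,255],[0,0,0,0,0,0,255]]}}

```text
clock: 12.72
position: [0.5809, 0.0993, 0.0723]
tool_rot: [-3.141, 0.001, 1.408]
force: [1.0, -0.9, -2.2]
grip_width: 0.0125
```

Emit:
{"fn": "carry_out", "kwargs": {"targets": [[0,0,2,0,0,0,255],[0,0,2,0,0,0,255],[0,0,2,0,0,0,255],[0,0,0,0,0,0,255],[0,0,0,0,0,0,255]]}}

```text
clock: 13.13
position: [0.5808, 0.0992, 0.0662]
tool_rot: [-3.141, 0.001, 1.408]
force: [3.2, -0.0, -1.8]
grip_width: 0.0129
```

Emit:
{"fn": "carry_out", "kwargs": {"targets": [[0,0,2,0,0,0,255],[0,0,2,0,0,0,255],[0,0,0,0,0,0,255],[0,0,0,0,0,0,255]]}}

```text
clock: 13.47
position: [0.5809, 0.0992, 0.0623]
tool_rot: [-3.141, 0.001, 1.408]
force: [3.7, -0.7, -1.8]
grip_width: 0.0129
```

Emit:
{"fn": "carry_out", "kwargs": {"targets": [[0,0,2,0,0,0,255],[0,0,2,0,0,0,255],[0,0,1,0,0,0,255],[0,0,0,0,0,0,255],[0,0,0,0,0,0,255]]}}

```text
clock: 13.88
position: [0.5809, 0.0992, 0.0574]
tool_rot: [-3.141, 0.001, 1.408]
force: [3.5, -1.9, 1.7]
grip_width: 0.0129
```

Emit:
{"fn": "carry_out", "kwargs": {"targets": [[0,0,2,0,0,0,255],[0,0,2,0,0,0,255],[0,0,1,0,0,0,255],[0,0,0,0,0,0,255],[0,0,0,0,0,0,255]]}}

```text
clock: 14.3
position: [0.5809, 0.0992, 0.0522]
tool_rot: [-3.141, 0.001, 1.408]
force: [5.0, -1.9, -1.8]
grip_width: 0.0124
```

Emit:
{"fn": "carry_out", "kwargs": {"targets": [[0,0,1,0,0,0,255],[0,0,0,0,0,0,255],[0,0,0,0,0,0,255]]}}

```text
clock: 14.55
position: [0.581, 0.0992, 0.0514]
tool_rot: [-3.141, 0.001, 1.408]
force: [5.2, -2.6, 0.7]
grip_width: 0.0131
```

Emit:
{"fn": "carry_out", "kwargs": {"targets": [[0,0,1,0,0,0,255],[0,0,0,0,0,0,255],[0,0,0,0,0,0,255]]}}

```text
clock: 14.8
position: [0.5811, 0.0993, 0.0508]
tool_rot: [-3.141, 0.001, 1.408]
force: [2.5, -2.3, 8.3]
grip_width: 0.0131
```

The 8 N upward force means the head is seated. One more small push, then I'll release partly (about 40 mm), rise, close, and press once on the head's top.

Emit:
{"fn": "carry_out", "kwargs": {"targets": [[0,0,0.7,0,0,0,255],[0,0,0,0,0,0,255],[0,0,0,0,0,0,255]]}}

```text
clock: 15.05
position: [0.5811, 0.0992, 0.0506]
tool_rot: [3.141, 0.001, 1.408]
force: [-0.2, -4.0, 18.4]
grip_width: 0.0128
```

Emit:
{"fn": "carry_out", "kwargs": {"targets": [[0,0,-1.5,0,0,0,120],[0,0,0,0,0,0,120],[0,0,0,0,0,0,120],[0,0,0,0,0,0,120],[0,0,0,0,0,0,120]]}}

```text
clock: 15.47
position: [0.5805, 0.0994, 0.0509]
tool_rot: [-3.14, 0.001, 1.408]
force: [-0.2, 0.8, -0.1]
grip_width: 0.0458
```

Emit:
{"fn": "carry_out", "kwargs": {"targets": [[0,0,-10,0,0,0,120],[0,0,-15,0,0,0,120],[0,0,-5,0,0,0,255],[0,0,0,0,0,0,255],[0,0,0,0,0,0,255]]}}

```text
clock: 15.88
position: [0.581, 0.0992, 0.0815]
tool_rot: [-3.141, 0.001, 1.408]
force: [-0.7, 0.0, -0.2]
grip_width: 0.0095
```

Emit:
{"fn": "carry_out", "kwargs": {"targets": [[0,0,0,0,0,0,255],[0,0,0,0,0,0,255],[0,0,0,0,0,0,255],[0,0,0,0,0,0,255],[0,0,0,0,0,0,255]]}}

```text
clock: 16.3
position: [0.5807, 0.0993, 0.081]
tool_rot: [-3.141, 0.001, 1.408]
force: [0.5, 0.8, 0.4]
grip_width: 0.0004
```

```bash
python3 plan.py 255 30 .581,.0992,.064,1.407; python3 -c "
from h import *
s=grab('side')
k=12;u0,v0=275,205
b=cv2.resize(s['color'][v0:v0+50,u0:u0+50],None,fx=k,fy=k,interpolation=2)
for z in(.049,.059): print(((proj(s,np.array([.581,.099,z]))-[u0,v0]+.5)*k).round())
save('k7',b)"
```

```text
t 16.3 pos [0.5807 0.0993 0.081 ] rot [-3.141e+00  1.000e-03  1.408e+00] F [0.5 0.8 0.4] w 0.0004
[[-0.1, 0.3, 17.0, -0.01, 0.01, 0.01, 255.0]]
[361. 341.]
[360. 306.]
```

View pics/k7.png

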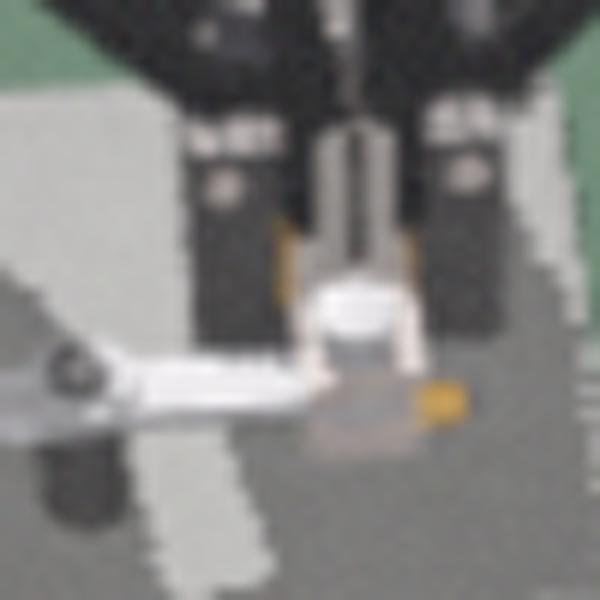

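The picture shows the head on the fork at (355,308), against (360,306) predicted for home. Now one confirming press on the top with the shut fingers.

Emit:
{"fn": "carry_out", "kwargs": {"targets": [[0,0,10,0,0,0,255],[0,0,7,0,0,0,255],[0,0,3,0,0,0,255],[0,0,0,0,0,0,255],[0,0,0,0,0,0,255]]}}

```text
clock: 16.77
position: [0.5806, 0.0993, 0.0609]
tool_rot: [-3.14, 0.001, 1.408]
force: [-0.1, 0.8, -0.1]
grip_width: -0.0004
```

Emit:
{"fn": "carry_out", "kwargs": {"targets": [[0,0,1.5,0,0,0,255],[0,0,1,0,0,0,255],[0,0,0,0,0,0,255],[0,0,0,0,0,0,255]]}}

```text
clock: 17.1
position: [0.581, 0.0994, 0.0591]
tool_rot: [-3.141, 0.001, 1.408]
force: [-0.1, 0.0, 3.5]
grip_width: -0.0
```

Contact comes at z 0.059, which is exactly the home height of the head's top. A little more press, then I withdraw.

Emit:
{"fn": "carry_out", "kwargs": {"targets": [[0,0,1,0,0,0,255],[0,0,0,0,0,0,255],[0,0,0,0,0,0,255]]}}

```text
clock: 17.35
position: [0.5812, 0.0994, 0.0588]
tool_rot: [3.141, 0.001, 1.408]
force: [-5.3, -2.3, 18.7]
grip_width: 0.0001
```

Emit:
{"fn": "carry_out", "kwargs": {"targets": [[0,0,-15,0,0,0,255],[0,0,-35,0,0,0,255],[-20,0,-35,0,0,0,255],[-35,0,-15,0,0,0,255],[-35,0,0,0,0,0,255]]}}

```text
clock: 17.77
position: [0.5678, 0.0107, 0.1615]
tool_rot: [3.137, -0.001, 1.41]
force: [0.9, -1.0, 0.1]
grip_width: -0.0003
```

Emit:
{"fn": "carry_out", "kwargs": {"targets": [[-35,0,0,0,0,0,255],[-35,0,0,0,0,0,255],[-20,0,0,0,0,0,255],[0,0,0,0,0,0,255],[0,0,0,0,0,0,255]]}}

```text
clock: 18.18
position: [0.5516, -0.0794, 0.1579]
tool_rot: [-3.141, 0.001, 1.406]
force: [0.2, 0.5, 0.9]
grip_width: -0.0001
```

```bash
python3 -c "
from h import *
s=grab('side');t=grab('top')
r=lambda f,u,v,w,h:cv2.resize(f['color'][v:v+h,u:u+w],(400,400),interpolation=2)
print(bot.observe()['position'],dep(t,294,245),[dep(s,304,y)[2].round(4) for y in range(226,236)])
save('k8',np.hstack([r(t,255,225,60,60),r(s,275,205,50,50)]))"
```

```text
[ 0.55194732 -0.07728717  0.15792448] [0.57900516 0.09847643 0.058758  ] [np.float64(0.8472), np.float64(0.304), np.float64(0.3009), np.float64(0.2995), np.float64(0.2957), np.float64(0.2935), np.float64(0.2917), np.float64(0.2878), np.float64(0.2643), np.float64(0.261)]
```

View pics/k8.png

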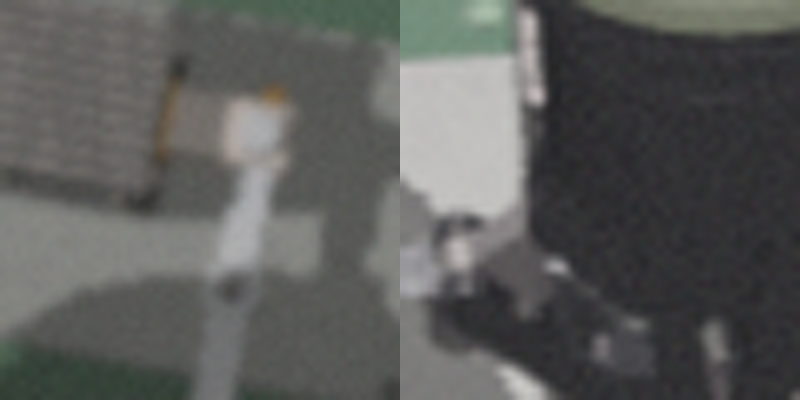

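The top view shows the pin head on the fork at (262,130), with a measured top height of 0.0588 m (0.059 expected), and the lever running into the fork. The arm is clear, so I'm handing in.

```bash
python3 -c "
from h import *
print(bot.observe()['force'],bot.job_done())"
```

```text
the job is handed in; nothing more can be done
[0.22923032 1.30143942 0.06382138] None
```

The lever and solenoid are linked again, and I handed the job in at about 18 s. I swung the lever by its knob until the eye lay in the fork, then took the chrome pin from the block. I pushed it home through fork and eye, released it, and pressed once more on its head with the fingers shut.

**Pin home:** the head seated with the force rising to 18 N. Finger contact came at z 0.059 m and the top camera's depth reading gave 0.0588 m, against 0.059 m when home. The pin passed through both tines and the eye with little sideways force (about 5 N).

**Readings that disagreed or fell short:**
- The two cameras differed by 1 to 4 mm on some points. I put the largest one, at the pin, down to a cropped picture.
- The gripper read 12.8 mm on the 16 mm head. A picture after lifting showed the pin held upright, so I carried on.
- In the last side view the arm hid the fork, so the final check rests on the top view and the contact height.
- I did not measure the bystander parts again at the end; I saw nothing that suggested the arm had touched them.

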